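Set the rotary table to 60 degrees

TASK

The brass coupling on the blue rotary table is due for its next cross-hole: take the table's clamp block and turn the dial until its scale reads 60 degrees, that is, until the second long black line on from the red zero line stands at the black index line on the yellow tab. Then let go, and leave the grey rotary table with the dark coupling as it is set.

Things in the scene. Friction and masses are not known exactly. Their poses are not given: they have to be found in the camera images.
- blue_table: Blue-painted round base, bolted down, 168 mm across plus two lugs at +-y; origin under its centre at bench level. It carries the dial, 152 mm across, top face 42 mm above the bench. The fixed index, a black line on a yellow tab, stands beside the dial's rim on the base's -x side, 42 mm high.
- blue_dial (a joint): Scale reading of the blue table (rad): 0 with the red line at the index, 1.047 at 60 degrees; grows as the dial turns counter-clockwise seen from above; stops at -0.2 and 1.9. Starts at 0 to 0.45; friction 0.12 N m, stays where left. White rim: red line 0, short black lines every 10 degrees, long ones at 30, 60, 90, counting clockwise round the dial from the red line.
- blue_grip (a point): Middle of the blue table's clamp block, on the turning axis, 70 mm above the bench: grip here. Dark steel block fixed to the dial, 60 long, 26 wide (grip across this), from 42 to 87 mm above the bench. Turns with the dial: x along the block, y across, z up. Red zero line at its -x end; at +x, 46 mm from the axis, a fixed brass coupling, 27 mm wide, its top 83 mm above the bench.
- grey_zero (a point): Red zero line on the dial of the other rotary table, of the same build but painted grey and holding a dark coupling; 70 mm from its turning axis, 42 mm above the bench; x points from the line to the axis. To be left as it is set.

How it is judged (in metres and radians):
At the end, for the whole second after the job is handed in: The blue table's scale reads 60 degrees to within 10 degrees either way, its dial at rest, and the grey table's dial stands where it was (zero line within 12 mm of its start) (value of joint blue_dial between 0.873 and 1.222 rad and velocity of joint blue_dial between -0.05 and 0.05 rad/s and distance of grey_zero from where it was at the start of the episode below 0.012 m); the robot touches nothing.
It fails at once if the grey rotary table's dial is turned (its zero line moved more than 12 mm) (distance of grey_zero from where it was at the start of the episode above 0.012 m).
It also fails if it takes over 32 s, if anything falls off the work surface, if the arm or the gripper's body presses on something with over 40 N, if the wrist force passes 120 N, or if a joint passes its speed limit or range.

ROBOT

A 7-joint arm with a two-finger parallel gripper is mounted at the origin on a cart in front of the work surface, level with it; the furniture and walls round the work are solid. World frame = base frame: x ahead of the robot, y to its left, z up, the work surface at z = 0. Lengths are in mm, angles in rad, forces in N, time in s.
With the tool pointing down it reaches from about 400 to 900 mm from the base axis. Payload 5.5 kg.
Tool frame: the origin (TCP) lies on the mounting face of the last link; the fingertips stand 173 mm ahead of it and the grasp point (between the pads) lies 155 mm ahead of it; z points along the fingers, y is the line along which they close (so a half turn about z gives the same grasp; the last joint's range is limited). The gripper opens to 85 mm and grips with 20 to 120 N. Pads are 22 mm wide; open, the fingers measure 114 mm over their backs; the gripper's body (76 mm by 85 mm) begins 54 mm behind the grasp point. The pads swing forward as they close: fully open they stand 13 mm farther back than shut.
Start: joints at [1.597, 0.501, -0.427, 1.55, 0.221, 1.138, -0.21], TCP at [152.513, -631.851, 404.71] pointing down, gripper open.
Joint ranges: [-2.88, 2.88], [-0.31, 2.03], [-1.54, 1.56], [0.2, 2.42], [-1.41, 4.55], [0.19, 2.02], [-2.57, 2.57]. Speed limits (rad/s): [2.57, 2.57, 3.14, 3.14, 3.14, 3.14, 3.14].

INTERFACE

Orientations are given as a unit quaternion [w, x, y, z].
In Python, from plant import robot gives the robot as it stands.
- The arm moves only by the tool jog_arm, never from a script. Its argument "moves" is one flat list of numbers, 7 for each row, row after row: the opening, from 0 (shut) to 1 (fully open), then the shift along the tool's x, y, z in m, then the turn, a rotation vector about the tool's x, y, z in rad. In form: [gripper, tx, ty, tz, ax, ay, az, gripper, tx, ty, tz, ax, ay, az, ...]. A call has 1 to 8 rows; each row is the pose to reach, as a shift and turn from the pose commanded when the call began, along the tool's axes at that moment; what a row does not reach only later rows make up. A row lasts 1/10 s, in which the tool goes at most 50 mm and 8.59 degrees, less where a joint would pass 70% of its speed; a pose out of reach is approached as far as the arm can. A call with a gripper value outside its range is refused whole. The fingers move at their own pace and stop on an object; the grip force is fixed at half the most. Time passes only in rows, so rows that repeat a pose let the fingers close. It gives the time, the measured TCP pose, the force, the opening and the grip force at its end, in the units of the state.
- robot.sense(): the state, without advancing time (a new reading comes with each control period).
- robot.get_image(name): name is "side" or "top"; returns a dict with "frame" (400x640x3 uint8, red, green, blue), "mtx" (3x3 intrinsics, pixels), "xyz" and "rotation" of the camera in the world. Camera axes: x right, y down, z forward; pixel columns grow to the right and rows downward; lengths in mm; the calibration is good to about 2 mm. A picture is of the moment at which its call begins. There is no depth.
- robot.close_job(): hands the job in; it is judged then, once.
The state is a dict: "time_s": time; "q": joint angles; "joint_vel": joint speeds; "effort": joint torques, N m; "eef_pos": TCP position; "tcp_rot": TCP orientation; "ft_force": force on the tool from outside, world axes, zero at the start; "ft_torque": the same for the moment, N m; "grip_width": finger opening in mm; "gripper_force": force on a finger pad.
Only numpy, scipy, OpenCV 4.12 (cv2) and the standard library are available. Lean on these libraries where they do the work, as an engineer would, in place of code of your own. Each camera call takes 0.05 s, during which the arm holds its last target. There are 200 camera calls.

## Working session

There is one attempt and no reset: what is moved stays moved. The work goes in short steps, Python scripts to look and compute and a tool call to move; the robot and the scene stay as the last step left them, time stands still between calls to the robot, and variables do not carry over. Pictures are saved under pics/ and viewed, at most 10 in all, crops included, and the job is handed in when it is done.

Besides the shell and the picture viewer there is one more tool, called after "Emit:" as name(argument=value, ...) on one line, values as JSON. jog_arm: Moves the arm, as the interface text tells. Its arguments: {"type":"object","properties":{"moves":{"type":"array"}},"required":["moves"]}

```bash
mkdir -p pics
python3 - <<'E'
from plant import robot
import cv2,json,numpy as np
s=robot.sense();print({k:np.round(v,3).tolist() for k,v in s.items()})
for n in("top","side"):
    g=robot.get_image(n);cv2.imwrite(f"pics/{n}0.png",g["frame"][:,:,::-1]);np.savez(f"{n}0.npz",**g)
    print(n,np.round(g["mtx"],1).tolist(),np.round(g["xyz"],1),np.round(g["rotation"],3).tolist())
E
```

```text
{'time_s': 0.0, 'q': [1.597, 0.502, -0.427, 1.551, 0.221, 1.138, -0.21], 'joint_vel': [0.001, -0.002, -0.0, 0.001, -0.001, -0.001, -0.0], 'effort': [0.001, -56.951, -5.816, -28.093, 0.011, 0.012, -0.0], 'eef_pos': [152.343, -631.544, 403.672], 'tcp_rot': [-0.001, 0.993, 0.118, -0.0], 'ft_force': [-0.034, 0.287, 0.789], 'ft_torque': [-0.01, -0.024, 0.009], 'gripper_force': 0.0, 'grip_width': 85.287}
top [[378.1, 0.0, 324.7], [0.0, 378.1, 198.6], [0.0, 0.0, 1.0]] [ 344.1 -192.7  906.1] [-0.057, 0.714, -0.695, 0.058]
side [[466.1, 0.0, 314.5], [0.0, 466.1, 199.2], [0.0, 0.0, 1.0]] [  388.2 -1047.6   399.9] [-0.569, 0.82, -0.042, 0.034]
```

View pics/top0.png

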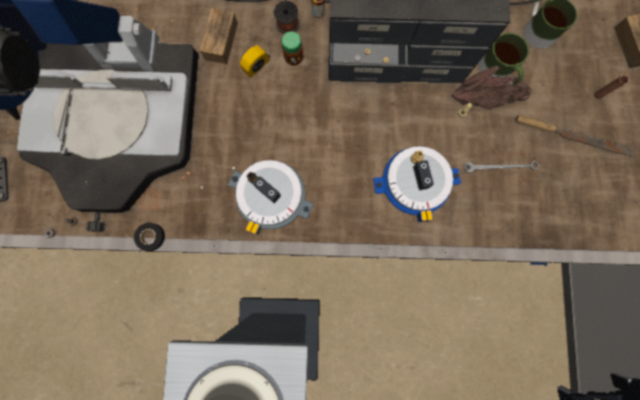

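View pics/side0.png

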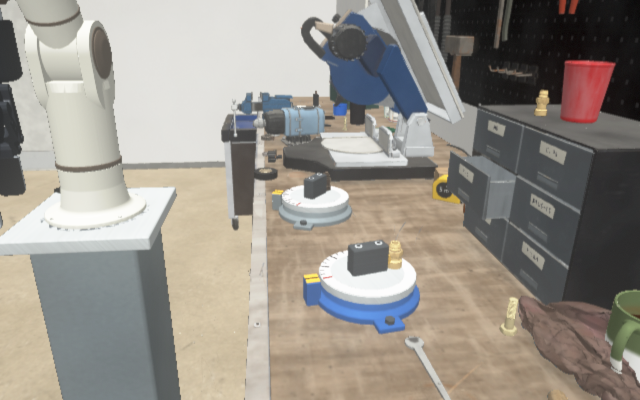

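The top view shows the blue table at about (420,179), its tab at (426,215) and the brass coupling at (417,157). The grey table is at (270,193), with its tab at (253,227). The side view agrees. Next I'll measure the dial.

```bash
cat > h.py <<'E'
import cv2,numpy as np
from scipy.spatial.transform import Rotation as R
def rot(q): return R.from_quat(np.roll(q,-1))
def ray(g,uv,z):
    uv=np.atleast_2d(uv).astype(float);d=np.c_[uv,np.ones(len(uv))]@np.linalg.inv(g["mtx"]).T
    d=rot(g["rotation"]).apply(d);o=g["xyz"];return (o+d*((z-o[2])/d[:,2])[:,None])[:,:2]
def proj(g,p):
    c=rot(g["rotation"]).inv().apply(np.atleast_2d(p)-g["xyz"]);c=c@np.array(g["mtx"]).T;return c[:,:2]/c[:,2:]
def measure(g,box=(370,130,475,230)):
    f=g["frame"];h=cv2.cvtColor(f,cv2.COLOR_RGB2HSV).astype(int);x0,y0,x1,y1=box
    reg=np.zeros(f.shape[:2],bool);reg[y0:y1,x0:x1]=1
    H,S,V=h[...,0],h[...,1],h[...,2]
    px=lambda m:np.argwhere(m&reg)[:,::-1]
    w=px((S<50)&(V>150)).astype(np.int32)
    hull=ray(g,cv2.convexHull(w)[:,0],42).astype(np.float32)
    el=cv2.fitEllipse(hull);c=np.array(el[0])
    red=px(((H<8)|(H>172))&(S>60)&(V>100))
    pr=ray(g,red,42);r=np.hypot(*(pr-c).T);pr=pr[(r>55)&(r<78)]
    yl=px((H>20)&(H<32)&(S>150)&(V>150));py=ray(g,yl,42);r=np.hypot(*(py-c).T);py=py[(r>70)&(r<110)]
    ang=lambda p:np.degrees(np.arctan2(*(p.mean(0)-c)[::-1]))
    print("dial c",c.round(1),"axes",np.round(el[1],1));
    print("red n",len(pr),"ang",ang(pr) if len(pr) else None,"yellow n",len(py),py.mean(0).round(1),"ang",ang(py))
    return c
E
python3 - <<'E'
from h import *
g=dict(np.load("top0.npz"));c=measure(g)
f=g["frame"]
cr=f[130:230,370:475][:,:,::-1]
a=cv2.resize(cr,None,fx=5.6,fy=5.6,interpolation=cv2.INTER_CUBIC)
cv2.imwrite("pics/crop0.png",a)
s=dict(np.load("side0.npz"));print(proj(s,[*c,42]),proj(g,[[*c,42],[*c,87]]))
h=cv2.cvtColor(f,cv2.COLOR_RGB2HSV)
m=np.zeros(f.shape[:2],np.uint8);m[150:205,395:448]=1
m&=(h[...,2]<75).astype(np.uint8)
n,l,st,ce=cv2.connectedComponentsWithStats(m)
i=1+st[1:,4].argmax();p=np.argwhere(l==i)[:,::-1]
q=ray(g,p,80).astype(np.float32);print(len(p),cv2.minAreaRect(q))
E
```

```text
dial c [ 543.8 -414.5] axes [151.6 152.5]
red n 7 ang -166.34850123985433 yellow n 79 [ 454.  -427.8] ang -171.57795444519
[[367.85635251 269.56363782]] [[420.29094234 176.99972165]
 [425.42073252 172.56949655]]
252 ((540.5523071289062, -409.6408996582031), (61.50216293334961, 30.8315486907959), 13.142635345458984)
```

View pics/crop0.png

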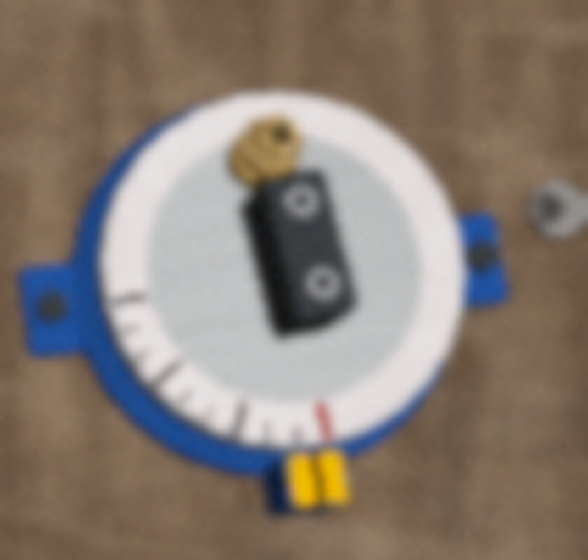

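The dial centre is (544,-414.5), the block lies at about 13.5° and the index at 8.4°, so the scale reads about 5° and needs +55° CCW. The tool's yaw (13.5°) already matches the block.

Emit:
jog_arm(moves=[1,0.216,-0.06,0.02,0,0,0,1,0.431,-0.12,0.05,0,0,0,1,0.431,-0.12,0.05,0,0,0,1,0.431,-0.12,0.05,0,0,0,1,0.431,-0.12,0.05,0,0,0,1,0.431,-0.12,0.05,0,0,0,1,0.431,-0.12,0.05,0,0,0,1,0.431,-0.12,0.05,0,0,0])

```text
time_s: 0.9
eef_pos: [501.1, -437.2, 359.7]
tcp_rot: [-0.0, 0.993, 0.118, -0.0]
ft_force: [-0.2, -0.5, 0.8]
grip_width: 85.6
gripper_force: 0.0
```

Emit:
jog_arm(moves=[1,0,0,0,0,0,0,1,0,0,0,0,0,0,1,0,0,0,0,0,0])

```text
time_s: 1.2
eef_pos: [498.6, -439.4, 359.8]
tcp_rot: [0.0, 0.993, 0.117, -0.001]
ft_force: [0.2, -0.2, 0.2]
grip_width: 85.4
gripper_force: 0.0
```

Run:
```python
from h import *
from plant import robot
s=robot.sense();p=s["eef_pos"];M=rot(s["tcp_rot"]).as_matrix()
print(p,M.round(4).tolist(),(M.T@(np.array([543.8,-414.5,225])-p)).round(1))
g=robot.get_image("side");np.savez("side1.npz",**g)
a=cv2.resize(g["frame"][150:350,240:500][:,:,::-1],None,fx=3,fy=3);cv2.imwrite("pics/side1.png",a)
```

```text
[ 498.57942446 -439.40175184  359.83331202] [[0.9724, 0.2332, -0.0017], [0.2332, -0.9724, -0.0002], [-0.0017, -0.0002, -1.0]] [ 50.  -13.6 134.7]
```

View pics/side1.png

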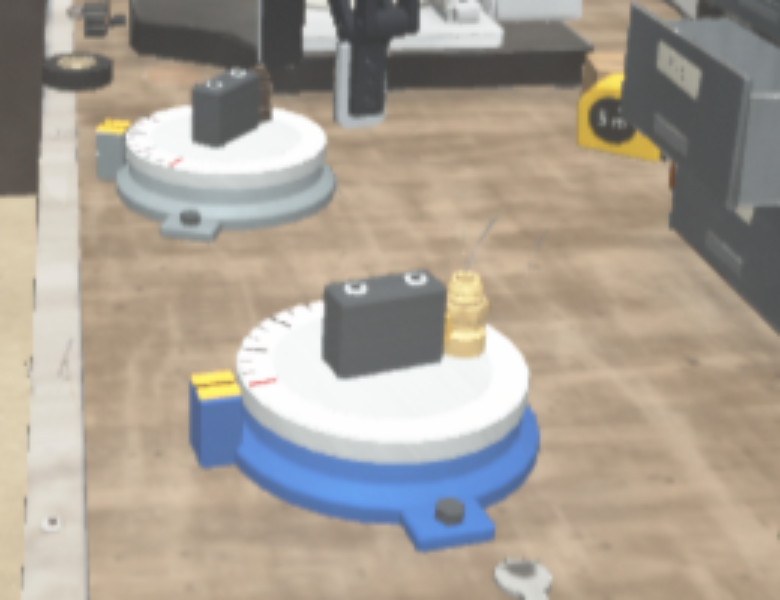

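The side view shows the block and brass coupling clear, with the open fingers above and behind at about (370,70). I'll go over the axis, then down.

Emit:
jog_arm(moves=[1,0.05,-0.0135,0.03,0,0,0,1,0.05,-0.0135,0.03,0,0,0,1,0.05,-0.0135,0.065,0,0,0,1,0.05,-0.0135,0.1,0,0,0,1,0.05,-0.0135,0.134,0,0,0,1,0.05,-0.0135,0.134,0,0,0,1,0.05,-0.0135,0.134,0,0,0])

```text
time_s: 1.95
eef_pos: [544.2, -414.7, 226.5]
tcp_rot: [-0.0, 0.993, 0.117, -0.001]
ft_force: [0.9, 0.0, 1.1]
grip_width: 85.2
gripper_force: 0.0
```

Emit:
jog_arm(moves=[0,0,0,0,0,0,0,0,0,0,0,0,0,0,0,0,0,0,0,0,0,0,0,0,0,0,0,0,0,0,0,0,0,0,0,0,0,0,0,0,0,0,0,0,0,0,0,0,0])

```text
time_s: 2.65
eef_pos: [545.4, -412.5, 227.8]
tcp_rot: [-0.0, 0.993, 0.118, -0.0]
ft_force: [-3.9, 3.7, 7.1]
grip_width: 25.2
gripper_force: 63.8
```

Gripped at 25 mm wide with only small forces. Now I turn it CCW, which is negative tool z.

Emit:
jog_arm(moves=[0,0,0,0,0,0,-0.06,0,0,0,0,0,0,-0.12,0,0,0,0,0,0,-0.18,0,0,0,0,0,0,-0.24,0,0,0,0,0,0,-0.3,0,0,0,0,0,0,-0.36,0,0,0,0,0,0,-0.42,0,0,0,0,0,0,-0.48])

```text
time_s: 3.45
eef_pos: [545.0, -411.4, 227.8]
tcp_rot: [-0.002, 0.936, 0.352, -0.001]
ft_force: [-7.6, 8.3, 11.6]
grip_width: 25.2
gripper_force: 64.2
```

Emit:
jog_arm(moves=[0,0,0,0,0,0,-0.06,0,0,0,0,0,0,-0.12,0,0,0,0,0,0,-0.18,0,0,0,0,0,0,-0.24,0,0,0,0,0,0,-0.3,0,0,0,0,0,0,-0.36,0,0,0,0,0,0,-0.42,0,0,0,0,0,0,-0.48])

```text
time_s: 4.25
eef_pos: [544.2, -410.6, 227.8]
tcp_rot: [-0.003, 0.825, 0.565, -0.001]
ft_force: [-13.4, 11.2, 16.5]
grip_width: 25.3
gripper_force: 64.7
```

Emit:
jog_arm(moves=[0,0,0,0,0,0,0,0,0,0,0,0,0,0,0,0,0,0,0,0,0])

```text
time_s: 4.55
eef_pos: [544.2, -410.6, 227.8]
tcp_rot: [-0.003, 0.826, 0.564, -0.001]
ft_force: [-12.8, 10.7, 16.2]
grip_width: 24.9
gripper_force: 64.7
```

Run:
```python
from h import *
from plant import robot
s=robot.sense();M=rot(s["tcp_rot"]).as_matrix();print("yaw",np.degrees(np.arctan2(M[1,0],M[0,0])))
g=robot.get_image("side");np.savez("side2.npz",**g)
a=cv2.resize(g["frame"][200:340,280:450][:,:,::-1],None,fx=4,fy=4,interpolation=cv2.INTER_CUBIC);cv2.imwrite("pics/side2.png",a)
```

```text
yaw 68.67540977138032
```

View pics/side2.png

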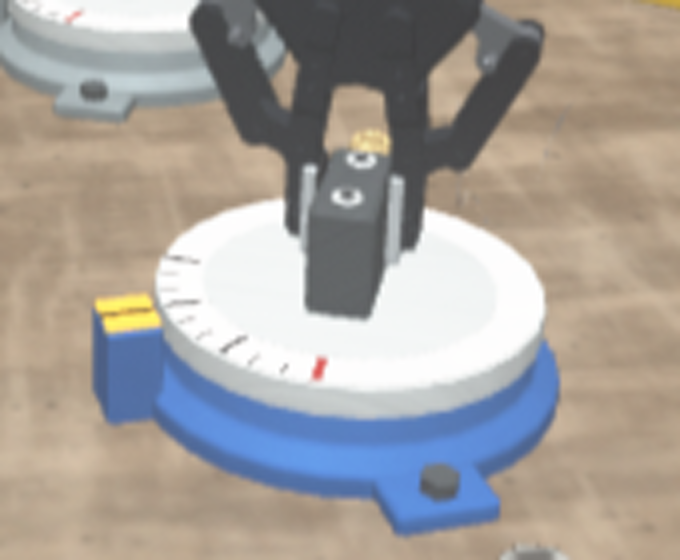

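The second long line (185,302) lines up with the index line (105–150, about 310), so the scale reads 60°. I'll release and rise.

Emit:
jog_arm(moves=[1,0,0,0,0,0,0,1,0,0,0,0,0,0,1,0,0,0,0,0,0,1,0,0,0,0,0,0,1,0,0,0,0,0,0,1,0,0,0,0,0,0])

```text
time_s: 5.2
eef_pos: [545.2, -413.6, 226.3]
tcp_rot: [0.0, 0.826, 0.563, 0.0]
ft_force: [-0.2, -0.1, -0.1]
grip_width: 85.5
gripper_force: 0.0
```

Emit:
jog_arm(moves=[1,0,0,-0.02,0,0,0,1,0,0,-0.06,0,0,0,1,0,0,-0.1,0,0,0,1,-0.04,0,-0.14,0,0,0,1,-0.09,0,-0.15,0,0,0,1,-0.14,0,-0.15,0,0,0,1,-0.14,0,-0.15,0,0,0,1,-0.14,0,-0.15,0,0,0])

```text
time_s: 6.0
eef_pos: [491.8, -546.8, 377.5]
tcp_rot: [0.001, 0.828, 0.561, -0.0]
ft_force: [-0.8, 1.0, 0.6]
grip_width: 85.6
gripper_force: 0.0
```

Run:
```python
from h import *
from plant import robot
g=robot.get_image("side")
a=cv2.resize(g["frame"][200:340,280:450][:,:,::-1],None,fx=4,fy=4,interpolation=cv2.INTER_CUBIC);cv2.imwrite("pics/side3.png",a)
s=robot.sense();print(s["eef_pos"],s["ft_force"],s["grip_width"])
```

```text
[ 493.54917074 -544.23929524  377.30020686] [-0.12236715  0.70602227  0.13127185] 85.74959642872135
```

View pics/side3.png

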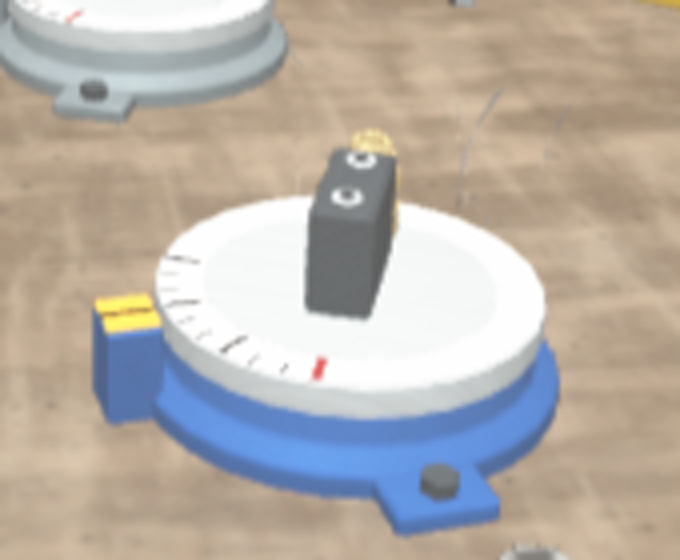

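The dial has stayed put: the 60° line (185,302) is still at the index, and the gripper is clear. Handing in.

```bash
python3 -c "
from plant import robot
print(robot.close_job())"
```

```text
the job is handed in; nothing more can be done
None
```

I turned the blue dial to 60° by eye in the side view (the second long line stands at the index), let go with the gripper clear, never touched the grey table, and handed the job in at about 6 s; no verdict was returned.

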